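# Fit the daylight filter to the light stage

## Robot

A 6-joint arm with a two-finger parallel gripper is mounted at the origin on a cart in front of the work surface, level with it; the furniture and walls round the work are solid. World frame = base frame: x ahead of the robot, y to its left, z up, the work surface at z = 0. Lengths are in m, angles in rad, forces in N, time in s.
With the tool pointing down it reaches from about 0.35 to 0.85 m from the base axis. Payload 8.1 kg.
Tool frame: the origin (TCP) lies at the centre of the arm's flange, where the gripper is bolted on; the fingertips stand 186 mm ahead of it and the grasp point (between the pads) lies 167 mm ahead of it (robot.grasp_offset is the distance from the TCP to the grasp point, in m); z points along the fingers, y is the line along which they close (so a half turn about z gives the same grasp; the last joint's range is limited). The gripper opens to 93 mm and grips with 3 to 60 N. Pads are 15 mm wide; open, the fingers measure 128 mm over their backs; the gripper's body (75 mm by 188 mm) begins 65 mm behind the grasp point.
Start: joints at [1.115, 0.13, 1.488, -0, 1.523, -0.085], TCP at [0.217, 0.559, 0.405] pointing down, gripper open.
Joint ranges: [-2.96, 2.96], [-0.89, 2.26], [0.02, 2.5], [-1.34, 4.48], [0, 2.73], [-2.66, 2.66]. Speed limits (rad/s): [2.39, 2.39, 2.79, 3.14, 3.14, 3.14].

## Interface

Orientations are given as a rotation vector (axis times angle).
In Python, from plant import robot gives the robot as it stands.
- The arm moves only by the tool drive_tool, never from a script. Its argument "moves" is one flat list of numbers, 7 for each row, row after row: the finger opening in mm, from 0 to 93, then the shift along the tool's x, y, z in mm, then the turn, a rotation vector about the tool's x, y, z in degrees. A call has 1 to 8 rows; each row shifts and turns the commanded pose from where the row before left it, along the tool's axes as they then stand; what a row does not reach is not made up. A row lasts 1/10 s, in which the tool goes at most 50 mm and 8.59 degrees, less where a joint would pass 70% of its speed; a pose out of reach is approached as far as the arm can. A call is refused whole if a number of a shift passes 50 or a number of a turn 8.59, either way. A call with a gripper value outside its range is refused whole. The fingers move at their own pace and stop on an object; "grip_force" is the grip in N (left out, the last holds). Time passes only in rows, so rows that do not move let the fingers close. It gives the time, the measured TCP pose, the force, the opening and the grip force at its end, in the units of the state.
- robot.read_state(): the state, without advancing time (a new reading comes with each control period).
- robot.read_camera(name): name is "side" or "top"; returns a dict with "color" (384x512x3 uint8, red, green, blue), "depth" (384x512 float32, m along the optical axis (not along the pixel's ray), 0 where there is no reading), "mtx" (3x3 intrinsics, pixels), "R" (3x3) and "t" (3): a world point X has camera coordinates R X + t. Camera axes: x right, y down, z forward; pixel columns grow to the right and rows downward; lengths in m; the calibration is good to about 2 mm. A picture is of the moment at which its call begins.
- robot.close_job(): hands the job in; it is judged then, once.
The state is a dict: "t": time; "q": joint angles; "dq": joint speeds; "joint_torque": joint torques, N m; "tool_pos": TCP position; "orientation": TCP orientation; "force": force on the tool from outside, world axes, zero at the start; "wrist_torque": the same for the moment, N m; "opening": finger opening in m; "gripper_force": force on a finger pad.
Only numpy, scipy, OpenCV 4.12 (cv2) and the standard library are available. Lean on these libraries where they do the work, as an engineer would, in place of code of your own. Each camera call takes 0.05 s, during which the arm holds its last target. There are 200 camera calls.

## Task

The blue daylight filter lies loose on the pulled-out metal slider of the white light stage. Nudge it gently along the slider with the fingertips, without picking it up, until it drops flat into its round recess; then push the slider all the way home, so that the filter sits under the opal window. Leave the other things on the bench where they lie.

Things in the scene. Friction and masses are not known exactly. Their poses are not given: they have to be found in the camera images.
- filter: round blue filter in a black mount, a loose flat disc 50 mm across and 5 mm thick, 25 g; origin at the centre of its underside, z up. It starts lying on the slider's deck. It is not to be lifted more than about 10 mm off the deck, nor pressed harder than about 15 N
- light_stage: fixed white and dark grey light stage, 90 (its x) x 160 (its y) x 86 mm high, round opal window on top; origin under its centre on the bench, z up. Its x axis is level: the direction in which the slider is pushed in. Its front face, at its x = -45 mm, holds the slot, whose roof is 2.5 mm above the slider's deck: a filter that is not down in its recess strikes the roof's edge
- slider (a joint): how far the slider has been pushed in, m: 0 is fully out, 0.090 is home against its stop; it starts between 0 and 0.016. It moves along the light stage's x axis, needs about 3 N to slide, has no spring and stays where it is left
- recess (a point): centre of the recess's floor, at bench height 35 mm; moves with the slider, axes as the light stage's. The recess is round, 53 mm across and 5 mm deep, so the seated filter is flush with the deck; its floor is flat, with a frosted pane let in level
- landing (a point): point on the slider's deck 66.5 mm in front of the recess centre (towards the light stage's -x), at bench height 40 mm; moves with the slider. The flat deck, without rim or fence, is 112 mm wide and reaches 106.5 mm in front of the recess centre and 34 mm behind it. The filter starts near this point, up to 22 mm off the middle line
- slider_front (a point): middle of the outer face of the slider's front plate, moves with the slider, axes as the light stage's; the plate is upright, 112 mm wide, and spans bench heights 12 to 40 mm (this point is at 30 mm). It faces along -x of the light stage, with free bench in front of it. Behind the work the front of the tall white analyser (380 mm high) stands at about x = 0.63 m from the robot: keep clear of it
- lamp_axis (a point): fixed point on the lamp's upright axis under the centre of the opal window, at bench height 35 mm; the recess centre coincides with it when the slider is home
- tube_violet: blood tube with a violet cap, 16x80 mm, lying on the bench; origin at its underside centre
- tube_green: blood tube with a green cap, 16x80 mm, lying on the bench; origin at its underside centre
- slide_stack: small stack of glass slides, 34x82x5 mm, flat on the bench; origin at its underside centre
- marker_black: black marker pen, 136 mm, lying on the bench; origin at its underside centre
- forceps: steel forceps, 134 mm, lying on the bench; origin at their underside centre
- syringe_2ml: small syringe, 79 mm, lying on the bench; origin at its underside centre
Not all that is in view belongs to the job. Of the things that look like the filter, the middle-sized one is meant.

How it is judged:
By the outcome, as a careful person would: the job done as asked, in the order asked, and still so for the second after the job is handed in, with the robot touching nothing.
It also fails if it takes over 54 s, if anything falls off the work surface, if the arm or the gripper's body presses on something with over 40 N, if the wrist force passes 120 N, or if a joint passes its speed limit or range.

## Working session

There is one attempt and no reset: what is moved stays moved. The work goes in short steps, Python scripts to look and compute and a tool call to move; the robot and the scene stay as the last step left them, time stands still between calls to the robot, and variables do not carry over. Pictures are saved under pics/ and viewed, at most 10 in all, crops included, and the job is handed in when it is done.

Besides the shell and the picture viewer there is one more tool, called after ">>>" by a JSON object that holds its "method" and its "body". drive_tool: Moves the arm, as the interface text tells. Its arguments: {"type":"object","properties":{"moves":{"type":"array","items":{"type":"number"}},"grip_force":{"type":"number"}},"required":["moves"]}

```bash
mkdir -p pics; ls
cat > h.py <<'E'
import numpy as np, cv2
from plant import robot
def cam(n):
    c=robot.read_camera(n); return c
def save(c,f): cv2.imwrite('pics/'+f,c['color'][:,:,::-1])
def ray(c,u,v,z):
    d=c['R'].T@np.linalg.inv(c['mtx'])@np.array([u,v,1.]); o=-c['R'].T@c['t']
    return o+d*(z-o[2])/d[2]
def proj(c,X):
    p=c['mtx']@(c['R']@np.array(X,float)+c['t']); return p[:2]/p[2]
E
python3 - <<'E'
from h import *
a=cam('top');b=cam('side')
cv2.imwrite('pics/a.png',cv2.resize(np.hstack([a['color'],b['color']])[:,:,::-1],(800,300)))
save(a,'top.png');save(b,'side.png')
for c in(a,b): print(-c['R'].T@c['t'],c['R'].round(2).tolist(),c['mtx'][0])
s=robot.read_state();print(s['tool_pos'],s['orientation'],s['opening'],s['t'])
E
```

```text
pics
[0.37459165 0.01546186 1.06449747] [[-0.01, -1.0, 0.02], [-0.99, 0.01, -0.12], [0.12, -0.02, -0.99]] [461.02255119   0.         252.26029467]
[0.45158884 0.95210629 0.54793879] [[-1.0, -0.05, -0.02], [-0.0, 0.45, -0.89], [0.05, -0.89, -0.45]] [407.63739358   0.         254.15641955]
[0.2172994  0.55905024 0.40379842] [-5.79042735e-01 -3.08731081e+00  2.45126803e-03] 0.09304265238887519 0.1
```

View pics/top.png

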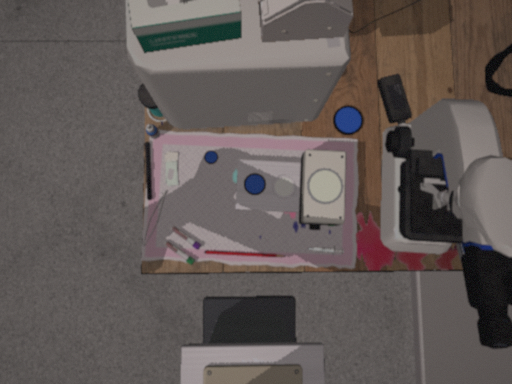

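View pics/side.png

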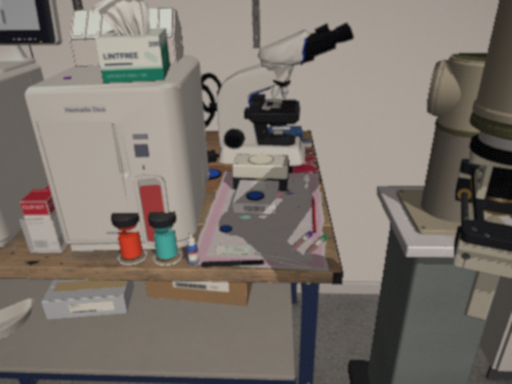

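The top view shows three blue discs: a large one at (348,120) on the bare bench, one at (255,184) on the slider deck, and a small one at (211,157) on the mat. The middle-sized one on the deck fits the description. The stage is at (323,187) and the recess at about (284,187), so pushing in goes roughly along world -y.

Run:
```python
from h import *
a=cam('top')
cv2.imwrite('pics/crop.png',cv2.resize(a['color'][135:245,190:360,::-1],(765,495),interpolation=cv2.INTER_CUBIC))
hsv=cv2.cvtColor(a['color'],cv2.COLOR_RGB2HSV)
m=cv2.inRange(hsv,(105,130,40),(125,255,255))
for c in cv2.findContours(m,0,1)[0]:
    if cv2.contourArea(c)>40:
        (u,v),r=cv2.minEnclosingCircle(c); M=cv2.moments(c);u,v=M['m10']/M['m00'],M['m01']/M['m00']
        z=.045 if 230<u<280 else .005
        print(u,v,r,ray(a,u,v,z),2*r/461*(a['depth'][int(v),int(u)]),a['depth'][int(v),int(u)])
```

```text
478.928270042194 246.3502109704641 14.8071928024292 [ 0.36292894 -0.52380895  0.005     ] 0.043605834 0.6788015
254.28383458646616 183.67982456140348 9.698184967041016 [ 0.50708258 -0.00802759  0.045     ] 0.04324993 1.0279356
210.70833333333334 156.91071428571428 5.657498836517334 [0.57601377 0.09197582 0.005     ] 0.026411604 1.0760717
347.8407544836116 119.7334570191713 13.709707260131836 [ 0.66318349 -0.23213615  0.005     ] 0.06519683 1.096148
```

View pics/crop.png

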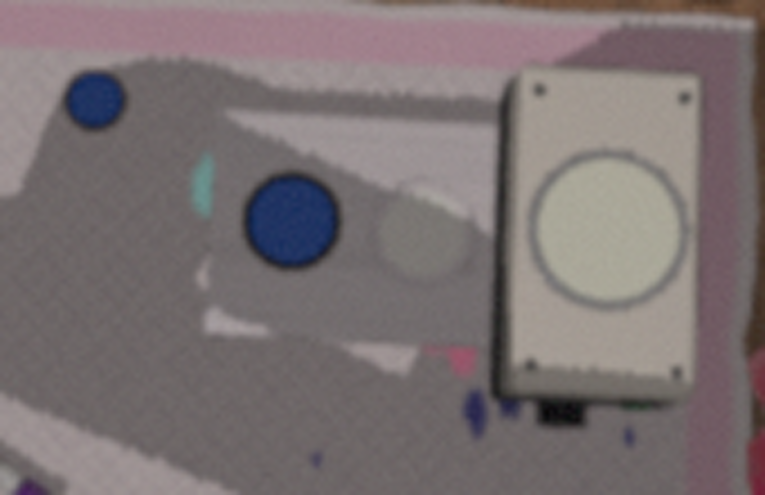

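Crop: the filter is at full-image (254.3,183.7), with measured diameters of about 26, 43 and 65 mm for the three discs. The middle one is the filter on the deck. The recess pane is at about (284.2,187.2), the window at about (325.3,186.1), and the deck front edge at u≈237. Next I measure the axis and the recess more closely.

Run:
```python
from h import *
ims=[cam('top') for _ in range(6)]; a=ims[0]
g=np.mean([cv2.cvtColor(i['color'],cv2.COLOR_RGB2GRAY).astype(float) for i in ims],0)
col=np.mean([i['color'].astype(float) for i in ims],0)
np.save('col.npy',col)
# window: opal ring; fit on dark ring around
def ringfit(u0,v0,r0,r1,sign):
    pts=[]
    for t in np.arange(0,2*np.pi,.1):
        r=np.arange(r0,r1,.1).astype(np.float32)
        p=cv2.remap(g.astype(np.float32),(u0+r*np.cos(t)).astype(np.float32)[None],(v0+r*np.sin(t)).astype(np.float32)[None],cv2.INTER_CUBIC)[0]
        k=np.argmin(sign*p); pts.append((u0+r[k]*np.cos(t),v0+r[k]*np.sin(t)))
    pts=np.array(pts,np.float32)
    return cv2.fitEllipse(pts)
w=ringfit(325.3,186.1,14,20,1); print('window',w,ray(a,*w[0],.086))
f=ringfit(254.3,183.7,7,13,1); print('filter ring',f,ray(a,*f[0],.045))
for nm,uv,z in[('rec',(284.2,187.2),.04),('fil',(254.28,183.68),.045),('deckedgeA',(190+235/4.5,135+112/4.5),.04),('deckedgeB',(190+500/4.5,135+125/4.5),.04),
 ('stA',(190+517/4.5,135+68/4.5),.086),('stB',(190+700/4.5,135+75/4.5),.086),('stC',(190+692/4.5,135+378/4.5),.086),('stD',(190+507/4.5,135+370/4.5),.086),('frontL',(190+205/4.5,135+330/4.5),.04)]:
    print(nm,ray(a,*uv,z).round(4))
c=g[165:210,232:304]; c=np.clip((c-90)/(150-90),0,1)*255
c=cv2.createCLAHE(4,(2,2)).apply(g[160:215,230:306].astype(np.uint8))
cv2.imwrite('pics/rec.png',cv2.resize(c,(760,550),interpolation=cv2.INTER_CUBIC))
```

```text
window ((325.4365539550781, 185.6976318359375), (33.15024948120117, 36.440250396728516), 99.9712142944336) [ 0.49617507 -0.15971757  0.086     ]
filter ring ((254.38880920410156, 183.66571044921875), (18.88983154296875, 19.136762619018555), 67.38748168945312) [ 0.50711246 -0.00826212  0.045     ]
rec [ 0.4992 -0.0751  0.04  ]
fil [ 0.5071 -0.008   0.045 ]
deckedgeA [0.562  0.0185 0.04  ]
deckedgeB [ 0.5545 -0.1144  0.04  ]
stA [ 0.5742 -0.1174  0.086 ]
stB [ 0.5701 -0.2057  0.086 ]
stC [ 0.4245 -0.1967  0.086 ]
stD [ 0.4291 -0.1092  0.086 ]
frontL [0.4528 0.0341 0.04  ]
```

View pics/rec.png

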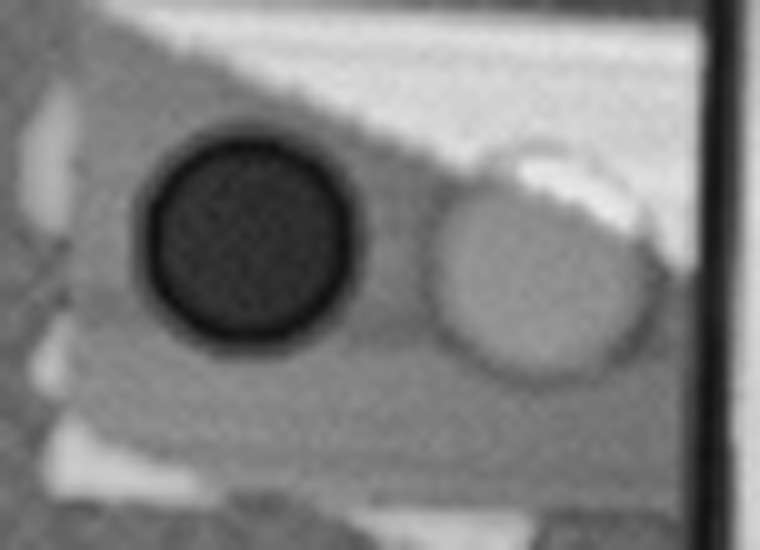

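>>> {"method": "drive_tool", "body": {"moves": [30, -35, -29, 0, 0, 0, 0, 30, -35, -29, 0, 0, 0, 0, 30, -35, -29, 0, 0, 0, 0, 30, -35, -29, 0, 0, 0, 0, 30, -35, -29, 0, 0, 0, 0, 30, -35, -29, 0, 0, 0, 0, 30, -35, -29, 0, 0, 0, 0, 30, -35, -29, 0, 0, 0, 0]}}

```text
t: 1.25
tool_pos: [0.3948, 0.2399, 0.4051]
orientation: [0.579, 3.087, 0.001]
force: [1.3, 0.2, 0.4]
opening: 0.0339
gripper_force: 0.0
```

>>> {"method": "drive_tool", "body": {"moves": [30, -37, -30, 0, 0, 0, 0, 30, -37, -30, 0, 0, 0, 0, 30, -37, -30, 0, 0, 0, 0, 30, -37, -30, 0, 0, 0, 0, 30, -35, -28.5, 0, 0, 0, 0, 30, 0, 0, 0, 0, 0, 8.5, 30, 0, 0, 0, 0, 0, 8.5, 30, 0, 0, 0, 0, 0, 8.5]}}

```text
t: 2.05
tool_pos: [0.5112, 0.0362, 0.4047]
orientation: [-1.257, -2.879, 0.0]
force: [0.3, 0.9, 0.3]
opening: 0.0305
gripper_force: 0.0
```

>>> {"method": "drive_tool", "body": {"moves": [30, 0, 0, 0, 0, 0, 8.5, 30, 0, 0, 0, 0, 0, 8.5, 30, 0, 0, 0, 0, 0, 8.5, 30, 0, 0, 0, 0, 0, 8.5, 30, 0, 0, 0, 0, 0, 8.5, 30, 0, 0, 0, 0, 0, 6, 30, 0, 0, 40, 0, 0, 0, 30, 0, 0, 0, 0, 0, 0]}}

```text
t: 2.85
tool_pos: [0.5094, 0.0369, 0.3601]
orientation: [-2.317, -2.114, 0.009]
force: [-1.1, 0.3, -0.2]
opening: 0.0298
gripper_force: 0.0
```

>>> {"method": "drive_tool", "body": {"moves": [30, 0, 0, 40, 0, 0, 0, 30, 0, 0, 35, 0, 0, 0, 30, 0, 0, 0, 0, 0, 0, 30, 0, 0, 0, 0, 0, 0, 30, 0, 0, 0, 0, 0, 0]}}

```text
t: 3.35
tool_pos: [0.5121, 0.0368, 0.2926]
orientation: [2.319, 2.116, 0.004]
force: [-1.0, -0.0, 0.7]
opening: 0.0299
gripper_force: 0.0
```

Run:
```python
from h import *
for i in range(3):
    b=cam('side'); s=robot.read_state(); print(s['tool_pos'].round(4) if hasattr(s['tool_pos'],'round') else s['tool_pos'],s['orientation'],s['force'],s['opening'])
a=cam('top'); save(a,'t2.png')
x=b['color'][140:260,190:350]
cv2.imwrite('pics/b2.png',cv2.resize(np.hstack([x,a['color'][120:240,200:360]])[:,:,::-1],(800,300),interpolation=cv2.INTER_CUBIC))
```

```text
[0.5122 0.0368 0.2927] [2.31860282 2.11571851 0.00452837] [0.70815073 0.96221784 0.01811884] 0.030109603745015853
[0.5121 0.0368 0.2924] [2.3185523  2.11579672 0.00442141] [-0.51674557 -0.34220635  0.69711047] 0.030006724027770482
[0.5119 0.0368 0.292 ] [2.31891636 2.1159488  0.00387004] [ 0.04679079  0.73044474 -0.03821335] 0.029948818120397368
```

View pics/b2.png

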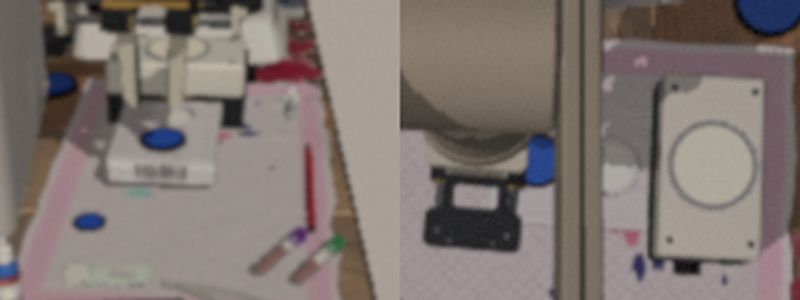

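Side view: the two light fingers stand over the deck, with the filter between them and intact at crop (162,140). Top view: the filter is partly hidden by the arm. Next I lower behind it.

>>> {"method": "drive_tool", "body": {"moves": [30, 0, 0, 25, 0, 0, 0, 30, 0, 0, 20, 0, 0, 0, 30, 0, 0, 10, 0, 0, 0, 30, 0, 0, 5, 0, 0, 0, 30, 0, 0, 3, 0, 0, 0, 30, 0, 0, 0, 0, 0, 0, 30, 0, 0, 0, 0, 0, 0]}}

```text
t: 4.25
tool_pos: [0.5115, 0.0368, 0.2276]
orientation: [2.32, 2.117, 0.002]
force: [0.0, -0.4, 0.4]
opening: 0.0299
gripper_force: 0.0
```

```bash
cat >> h.py <<'E'
def filt(z=.045,n=4):
    """filter's blue blob in the side view -> xy at height z"""
    P=[]
    for _ in range(n):
        b=cam('side'); m=cv2.inRange(cv2.cvtColor(b['color'],cv2.COLOR_RGB2HSV),(105,130,40),(125,255,255))
        m[:180]=0;m[215:]=0;m[:,:235]=0;m[:,285:]=0
        M=cv2.moments(m,True); x,y,w,h=cv2.boundingRect(m)
        u,v=M['m10']/M['m00'],M['m01']/M['m00']; P.append([u,v,x,y,w,h,*ray(b,u,v,z)[:2],*ray(b,x+w/2-.5,y+h/2-.5,z)[:2],M['m00']])
    s=robot.read_state(); print(np.mean(P,0).round(4)); print(np.round(s['tool_pos'],4),np.round(s['force'],1),s['t'])
    return b
E
python3 - <<'E'
from h import *
b=filt()
E
```

```text
[ 2.523882e+02  1.950770e+02  2.477500e+02  1.920000e+02  9.250000e+00
  7.000000e+00  5.127000e-01 -2.700000e-03  5.141000e-01 -3.100000e-03
  5.550000e+01]
[0.5113 0.0368 0.2273] [ 0.1  0.4 -1. ] 4.45
```

>>> {"method": "drive_tool", "body": {"moves": [30, -7, 0, -0.5, 0, 0, 0, 30, -7, 0, 0, 0, 0, 0, 30, -6, 0, 0, 0, 0, 0, 30, -6, 0, 0, 0, 0, 0, 30, -6, 0, 0, 0, 0, 0, 30, -6, 0, 0, 0, 0, 0, 30, -6, 0, 0, 0, 0, 0, 30, -4, 0, 0, 0, 0, 0]}}

```text
t: 5.25
tool_pos: [0.5066, -0.0116, 0.2272]
orientation: [-2.321, -2.117, 0.0]
force: [-0.4, -0.4, -0.4]
opening: 0.0304
gripper_force: 0.2
```

>>> {"method": "drive_tool", "body": {"moves": [30, -5, 0, 0, 0, 0, 0, 30, -5, 0, 0, 0, 0, 0, 30, -5, 0, 0, 0, 0, 0, 30, -3, 0, 0, 0, 0, 0, 30, -1, 0, 0, 0, 0, 0, 30, 0, 0, 0, 0, 0, 0]}}

```text
t: 5.85
tool_pos: [0.5049, -0.03, 0.2272]
orientation: [-2.321, -2.117, 0.0]
force: [0.4, -0.1, -0.3]
opening: 0.0301
gripper_force: 0.0
```

Run:
```python
from h import *
b=filt(); a=cam('top')
cv2.imwrite('pics/b3.png',cv2.resize(np.hstack([b['color'][160:235,210:310],a['color'][150:225,230:330]])[:,:,::-1],(800,300),interpolation=cv2.INTER_CUBIC))
```

```text
[ 2.556017e+02  1.866282e+02  2.510000e+02  1.840000e+02  9.750000e+00
  6.000000e+00  5.065000e-01 -5.280000e-02  5.071000e-01 -5.350000e-02
  4.775000e+01]
[ 0.5049 -0.0298  0.2272] [-0.8 -0.4 -0.7] 6.05
```

View pics/b3.png

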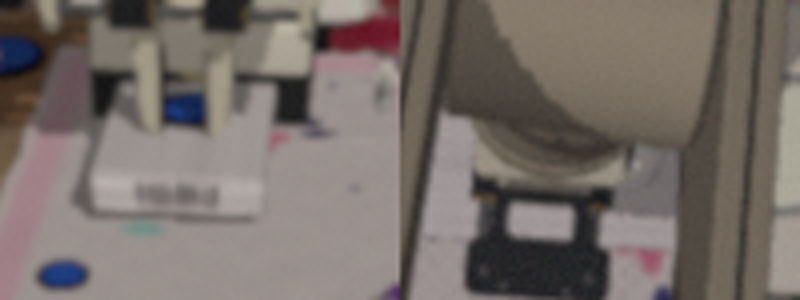

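The filter sits in the cradle between the fingers at side crop (187,105) and moves with them. I push the remaining distance in small steps.

>>> {"method": "drive_tool", "body": {"moves": [30, -3, 0, 0, 0, 0, 0, 30, -3, 0, 0, 0, 0, 0, 30, -3, 0, 0, 0, 0, 0, 30, -2, 0, 0, 0, 0, 0, 30, -2, 0, 0, 0, 0, 0, 30, -1, 0, 0, 0, 0, 0, 30, 0, 0, 0, 0, 0, 0]}}

```text
t: 6.8
tool_pos: [0.5036, -0.044, 0.2272]
orientation: [2.321, 2.117, -0.0]
force: [-0.8, -0.2, -0.3]
opening: 0.0297
gripper_force: 0.0
```

Run:
```python
from h import *
b=filt()
```

```text
[ 2.562883e+02  1.853443e+02  2.520000e+02  1.830000e+02  9.000000e+00
  5.000000e+00  5.049000e-01 -6.070000e-02  5.058000e-01 -6.290000e-02
  3.650000e+01]
[ 0.5036 -0.0438  0.2272] [-0.   0.2  0.1] 7.0
```

>>> {"method": "drive_tool", "body": {"moves": [30, -1, 0, 0, 0, 0, 0, 30, -1, 0, 0, 0, 0, 0, 30, 0, 0, 0, 0, 0, 0]}}

```text
t: 7.3
tool_pos: [0.5035, -0.0459, 0.2272]
orientation: [2.321, 2.117, -0.0]
force: [-0.4, 0.2, -0.3]
opening: 0.0299
gripper_force: 0.0
```

Run:
```python
from h import *
b=filt()
cv2.imwrite('pics/b4.png',cv2.resize(b['color'][155:215,220:300,::-1],(800,600),interpolation=cv2.INTER_CUBIC))
```

```text
[ 2.563276e+02  1.856007e+02  2.520000e+02  1.830000e+02  9.000000e+00
  6.000000e+00  5.047000e-01 -5.910000e-02  5.057000e-01 -5.980000e-02
  4.200000e+01]
[ 0.5035 -0.0458  0.2273] [ 0.3 -0.6 -0.1] 7.5
```

View pics/b4.png

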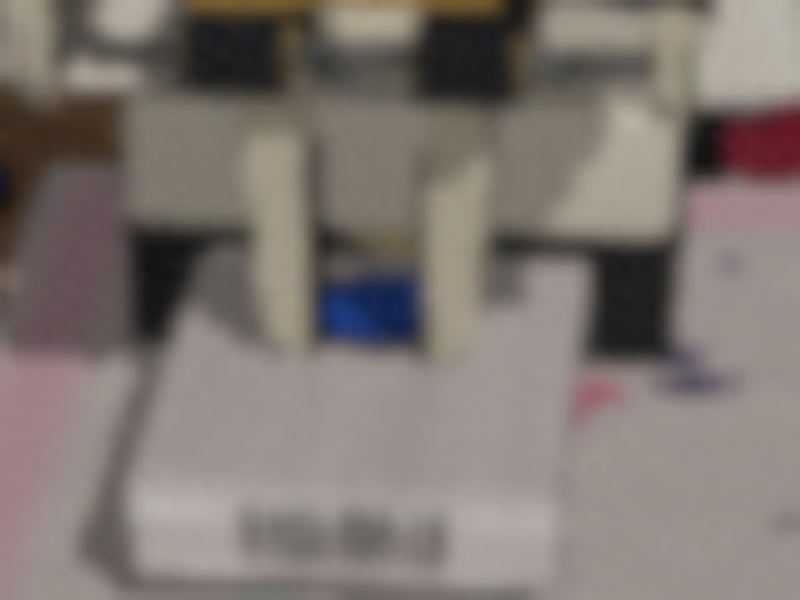

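Side crop: the blue stopped advancing and has sunk in the image, so it seems to be dropping in at full-image (256.3,185.6). I push to the nominal end, then back off and look clear of the fingers.

>>> {"method": "drive_tool", "body": {"moves": [30, -1, 0, 0, 0, 0, 0, 30, -0.5, 0, 0, 0, 0, 0, 30, 0, 0, 0, 0, 0, 0, 30, 10, 0, 0, 0, 0, 0, 30, 15, 0, -10, 0, 0, 0, 30, 25, 0, -35, 0, 0, 0, 30, 30, 0, -40, 0, 0, 0, 30, 30, 0, 0, 0, 0, 0]}}

```text
t: 8.3
tool_pos: [0.5155, 0.0644, 0.3197]
orientation: [2.316, 2.113, 0.013]
force: [1.0, -0.5, 0.4]
opening: 0.0299
gripper_force: 0.0
```

>>> {"method": "drive_tool", "body": {"moves": [30, 40, 0, 0, 0, 0, 0, 30, 0, 0, 0, 0, 0, 0]}}

```text
t: 8.5
tool_pos: [0.5169, 0.1069, 0.3137]
orientation: [-2.316, -2.122, -0.004]
force: [0.1, -0.3, -0.6]
opening: 0.0302
gripper_force: 0.0
```

Run:
```python
from h import *
b=filt(.04); a=cam('top')
cv2.imwrite('pics/b5.png',cv2.resize(np.vstack([b['color'][160:220,220:320],a['color'][150:225,230:355][:, :100][:60]])[:,:,::-1],(500,600),interpolation=cv2.INTER_CUBIC))
```

```text
[ 2.602226e+02  1.860083e+02  2.510000e+02  1.840000e+02  1.500000e+01
  5.000000e+00  4.943000e-01 -6.670000e-02  5.005000e-01 -6.670000e-02
  2.850000e+01]
[0.5168 0.102  0.3123] [1.  0.4 0.3] 8.7
```

View pics/b5.png

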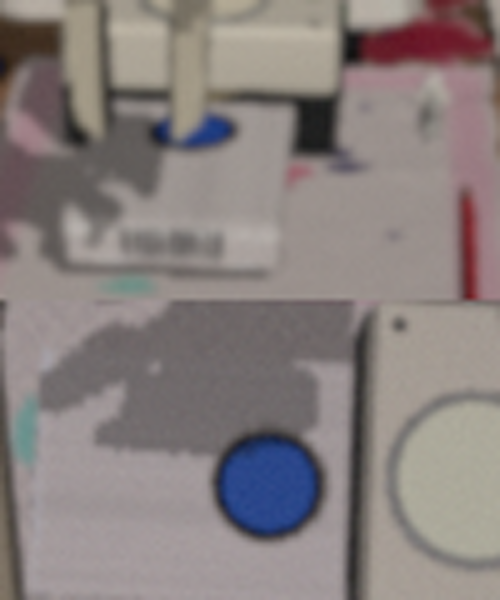

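Top view: the filter is at about (283.6,186.4), on the recess centre (283.95,186), with an even rim. I check its height and flatness by depth.

Run:
```python
from h import *
A=[cam('top') for _ in range(8)]; a=A[0]
D=np.mean([x['depth'] for x in A],0)
m=cv2.inRange(cv2.cvtColor(a['color'],cv2.COLOR_RGB2HSV),(105,130,40),(125,255,255)); m[:,:265]=0;m[:,300:]=0;m[:165]=0;m[210:]=0
M=cv2.moments(m,True);u,v=M['m10']/M['m00'],M['m01']/M['m00'];print(u,v,ray(a,u,v,.04))
Ri=a['R'].T;o=-Ri@a['t'];Ki=np.linalg.inv(a['mtx'])
V,U=np.mgrid[160:215,236:300]; P=(Ri@(Ki@np.stack([U.ravel(),V.ravel(),np.ones(U.size)])*D[V,U].ravel())).T+o
r=np.hypot(U-u,V-v).ravel()
f=P[r<8]; print('filter z',f[:,2].mean(),'slope',np.linalg.lstsq(np.c_[f[:,:2]-f[:,:2].mean(0),np.ones(len(f))],f[:,2],rcond=None)[0])
k=(r>15)&(U.ravel()>242)&(U.ravel()<296)&(V.ravel()>166)&(V.ravel()<208); print('deck z',np.median(P[k,2]),P[k,2].std())
for nm,q in[('back',U.ravel()<u-4),('fwd',U.ravel()>u+4),('+x',V.ravel()<v-4),('-x',V.ravel()>v+4)]: print(nm,np.median(P[(r<9)&q,2]))
```

```text
283.1525423728813 186.66440677966102 [ 0.50046994 -0.07280898  0.04      ]
filter z 0.04342376196825596 slope [-0.35696367  0.54838774  0.04342376]
deck z 0.039707342755038955 0.020407084459868892
back 0.039719226883327075
fwd 0.039606678263187645
+x 0.0396674661800247
-x 0.03962790665826288
```

The filter top is at 39.6–39.7 mm in every quadrant, level with the deck at 39.7 mm, so it is seated flat. Next I close the fingers, align with the slider axis and lower in front of the plate.

>>> {"method": "drive_tool", "body": {"moves": [0, 0, -7, 0, 0, 0, -2.3, 0, 0, 0, 40, 0, 0, 0, 0, 0, 0, 30, 0, 0, 0, 0, 0, 0, 20, 0, 0, 0, 0, 0, 0, 10, 0, 0, 0, 0, 0, 0, 0, 0, 0, 0, 0, 0, 0, 0, 0, 0, 0]}}

```text
t: 9.85
tool_pos: [0.5106, 0.1027, 0.2132]
orientation: [2.277, 2.163, 0.001]
force: [-0.3, 0.4, -0.4]
opening: 0.0003
gripper_force: 0.0
```

>>> {"method": "drive_tool", "body": {"moves": [0, -20, 0, 4, 0, 0, 0, 0, -15, 0, 0, 0, 0, 0, 0, -8, 0, 0, 0, 0, 0, 0, -5, 0, 0, 0, 0, 0, 0, -4, 0, 0, 0, 0, 0, 0, -4, 0, 0, 0, 0, 0, 0, -4, 0, 0, 0, 0, 0, 0, -4, 0, 0, 0, 0, 0]}}

```text
t: 10.65
tool_pos: [0.5068, 0.039, 0.2083]
orientation: [-2.277, -2.163, -0.001]
force: [-0.9, 2.9, 1.2]
opening: 0.0004
gripper_force: 1.6
```

>>> {"method": "drive_tool", "body": {"moves": [0, -5, 0, 0, 0, 0, 0, 0, -5, 0, 0, 0, 0, 0, 0, -5, 0, 0, 0, 0, 0, 0, -5, 0, 0, 0, 0, 0, 0, -5, 0, 0, 0, 0, 0, 0, -5, 0, 0, 0, 0, 0]}}

```text
t: 11.25
tool_pos: [0.5051, 0.0084, 0.2082]
orientation: [-2.278, -2.163, 0.0]
force: [-1.0, 3.8, 2.4]
opening: 0.0008
gripper_force: 1.6
```

About 3–4 N, so the slider is moving freely.

>>> {"method": "drive_tool", "body": {"moves": [0, -5, 0, 0, 0, 0, 0, 0, -5, 0, 0, 0, 0, 0, 0, -5, 0, 0, 0, 0, 0, 0, -5, 0, 0, 0, 0, 0, 0, -5, 0, 0, 0, 0, 0, 0, -5, 0, 0, 0, 0, 0, 0, -5, 0, 0, 0, 0, 0, 0, -4, 0, 0, 0, 0, 0]}}

```text
t: 12.05
tool_pos: [0.5031, -0.0306, 0.2081]
orientation: [-2.278, -2.163, 0.001]
force: [-2.0, 3.5, 0.7]
opening: 0.0005
gripper_force: 1.6
```

>>> {"method": "drive_tool", "body": {"moves": [0, -2, 0, 0, 0, 0, 0, 0, -2, 0, 0, 0, 0, 0, 0, -2, 0, 0, 0, 0, 0, 0, -2, 0, 0, 0, 0, 0]}}

```text
t: 12.45
tool_pos: [0.5027, -0.0382, 0.2081]
orientation: [-2.277, -2.164, 0.0]
force: [-2.7, 3.5, -0.9]
opening: 0.0008
gripper_force: 1.5
```

>>> {"method": "drive_tool", "body": {"moves": [0, -1.5, 0, 0, 0, 0, 0, 0, -1.5, 0, 0, 0, 0, 0, 0, -1, 0, 0, 0, 0, 0, 0, -1, 0, 0, 0, 0, 0]}}

```text
t: 12.85
tool_pos: [0.5025, -0.0424, 0.2081]
orientation: [-2.277, -2.162, -0.002]
force: [-2.2, 11.8, 1.4]
opening: 0.0004
gripper_force: 6.0
```

>>> {"method": "drive_tool", "body": {"moves": [0, -1, 0, 0, 0, 0, 0, 0, -1, 0, 0, 0, 0, 0, 0, -1, 0, 0, 0, 0, 0]}}

```text
t: 13.15
tool_pos: [0.5025, -0.0435, 0.2082]
orientation: [-2.275, -2.16, -0.007]
force: [-0.6, 25.8, 1.5]
opening: 0.0003
gripper_force: 13.2
```

The force rises to 26 N with no more travel, so the slider is against its stop. I back off and check.

>>> {"method": "drive_tool", "body": {"moves": [0, 5, 0, 0, 0, 0, 0, 0, 15, 0, 0, 0, 0, 0, 0, 30, 0, 0, 0, 0, 0, 0, 30, 0, -20, 0, 0, 0, 0, 40, 0, -40, 0, 0, 0, 0, 40, 0, -40, 0, 0, 0, 0, 0, 0, 0, 0, 0, 0]}}

```text
t: 13.85
tool_pos: [0.5124, 0.1083, 0.3056]
orientation: [2.269, 2.163, 0.015]
force: [0.3, 1.2, 0.9]
opening: 0.0007
gripper_force: 0.0
```

Run:
```python
from h import *
a=cam('top');b=cam('side')
cv2.imwrite('pics/b6.png',cv2.resize(np.hstack([b['color'][140:260,190:350],a['color'][135:255,200:360]])[:,:,::-1],(800,300),interpolation=cv2.INTER_CUBIC))
print(proj(a,[.4962+.1065*.0515,-.1597+.1064,.04]),robot.read_state()['t'],np.round(robot.read_state()['force'],1))
```

```text
[274.45195952 186.19624143] 13.95 [-0.7  0.7 -0.5]
```

View pics/b6.png

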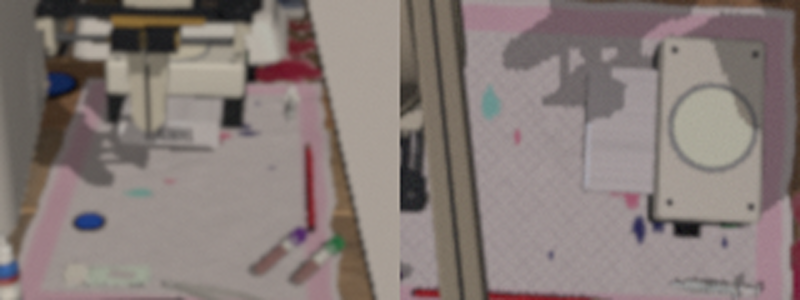

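The slider's front edge is at u≈274, against 274.5 predicted for home. No filter is left on the deck, the other things lie where they were, and the robot touches nothing.

```bash
python3 -c "
from plant import robot
print(robot.close_job())"
```

```text
the job is handed in; nothing more can be done
None
```

The blue filter dropped flat into its recess, the slider was pushed home against its stop, and the job was handed in at about 14 s; the hand-in returned no verdict.

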